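# Set the pasta roller to its third thickness and start it

### The arm

A 6-joint arm with a two-finger parallel gripper is mounted at the origin on a cart in front of the work surface, level with it; the furniture and walls round the work are solid. World frame = base frame: x ahead of the robot, y to its left, z up, the work surface at z = 0. Lengths are in m, angles in rad, forces in N, time in s.
With the tool pointing down it reaches from about 0.25 to 0.8 m from the base axis. Payload 3.9 kg.
Tool frame: the origin (TCP) lies at the very end of the fingers, on their centre line; the grasp point (between the pads) lies 19 mm behind it; z points along the fingers, y is the line along which they close (so a half turn about z gives the same grasp; the last joint's range is limited). The gripper opens to 85 mm and grips with 20 to 120 N. Pads are 22 mm wide; open, the fingers measure 114 mm over their backs; the gripper's body (76 mm by 85 mm) begins 54 mm behind the grasp point. The pads swing forward as they close: fully open they stand 13 mm farther back than shut.
Start: joints at [-1.336, 0.26, -0.138, 1.173, 0, 1.571], TCP at [0.122, -0.511, 0.198] pointing down, gripper open.
Joint ranges: [-2.78, 2.78], [-0.83, 1.72], [-1.28, 1.37], [-1.9, 2.12], [-1.57, 1.48], [-3.14, 3.14]. Speed limits (rad/s): [2.57, 2.57, 3.14, 3.14, 3.14, 3.14].

### API

Orientations are given as a unit quaternion [w, x, y, z].
In Python, from cell import get_state, cams, env gives the robot as it stands. The module is installed in compiled form; this text tells all that it offers.
- The arm moves only by the tool jog_arm, never from a script. Its argument "series" is one flat list of numbers, 4 for each row, row after row: the shift along the tool's x, y, z in mm, then the turn about the tool's z in degrees. A call has 1 to 5 rows; each row shifts and turns the commanded pose from where the row before left it, along the tool's axes as they then stand; what a row does not reach is not made up. A row lasts 1/12 s, in which the tool goes at most 41.7 mm and 7.16 degrees, less where a joint would pass 70% of its speed; a pose out of reach is approached as far as the arm can. A call with a gripper value outside its range is refused whole. "jaw" is the opening, from 0 (shut) to 1 (fully open), set as the call begins (left out, the last holds). The fingers move at their own pace and stop on an object; "force" is the grip in N (left out, the last holds). Time passes only in rows, so rows that do not move let the fingers close. It gives the time, the measured TCP pose, the force, the opening and the grip force at its end, in the units of the state.
- get_state(): the state, without advancing time (a new reading comes with each control period).
- cams.capture(name): name is "scene" or "top" or "wrist"; returns a dict with "img" (480x640x3 uint8, red, green, blue), "fx", "fy", "cx", "cy" (pixels), "position" and "attitude" of the camera in the world; the wrist camera has in their place "mount" (4x4, takes a point from camera to tool coordinates, whose origin is the TCP and whose axes are the flange's). Camera axes: x right, y down, z forward; pixel columns grow to the right and rows downward; lengths in m; the calibration is good to about 2 mm. A picture is of the moment at which its call begins: read the wrist's pose just before it. There is no depth.
- env.job_done(): hands the job in; it is judged then, once.
Trained networks look in the newest picture that a camera, given by its name, has taken for a name from the list of things; names that differ only in an ending like _2 or _b are one class to them, and where a whole thing is asked for, a point or a joint stands for the part that bears it (a point fixed in the world has none). Each returns a list of dicts, best first, with "p" (0 to 1); they miss things now and then, are a little off and sometimes report something else, mostly with a low value. They report only what shows in the picture. A call takes as long as a camera call.
- cams.recognise(label, camera): "box" ([left, top, width, height] in pixels, round what is visible of it).
- cams.silhouettes(label, camera): "region" (480x640 bool, what is visible of it) and "box" ([left, top, width, height] in pixels, round what is visible of it).
- cams.place_of(label, camera): "centre" ([column, row] in pixels: a listed point, or the origin of a listed thing).
The state is a dict: "time": time; "qpos": joint angles; "qd": joint speeds; "joint_torque": joint torques, N m; "tool_pos": TCP position; "orientation": TCP orientation; "ft_force": force on the tool from outside, world axes, zero at the start; "torque": the same for the moment, N m; "finger_gap": finger opening in m; "grip_force": force on a finger pad.
Only numpy, scipy, OpenCV 4.12 (cv2) and the standard library are available. Lean on these libraries where they do the work, as an engineer would, in place of code of your own. Each camera call takes 0.05 s, during which the arm holds its last target. There are 200 camera calls.

### The job

The pasta roller still stands on its widest setting, one dot, and the dough is ready for the third. Pull its sprung dial straight out until the locking pin is clear of the notch, turn it left past two dots to the three-dot mark, then ease it on with the pin riding on the plate until you feel it drop fully home: the notch lies somewhat past the mark, and the pin must never be forced against the plate. Then let go and press the green start button on top, leaving the things around it where they stand.

Things in the scene. Friction and masses are not known exactly. Their poses are not given: they have to be found in the camera images.
- roller: Small electric pasta roller, white housings, steel rollers between; 190 mm long (x), 132 wide, 146 high, fixed on a grey mat. Origin on its underside, 3 mm above the worktop, in the plane of the front face below the dial. x runs level into the machine (the dial is pulled to -x), y is to the left as seen facing the dial, z up. The dial's axis is parallel to x, 100 mm above the origin.
- dial: Black thickness dial on the front face: 63 mm skirt disc and hub up to 21.5 mm off the face, on it a bar grip with flat sides, 14 mm thick, 50 mm long across the axis, from there to 51 mm off the face (when home). Origin on its axis, in the plane of the front face when home. Its y and z axes are the machine's at the start and turn with it.
- dial_grip (a point): Point on the dial's axis inside the bar grip, 38 mm in front of the face when home (machine x -0.038, z 0.100). A spring draws the dial in with 5.4 N plus 0.3 N per mm; grease damps it (0.25 N per mm/s; it glides home in 0.3 s). A 4 mm locking pin behind the skirt, 28 mm from the axis, is 5 mm deep in a notch of a hidden plate: pulled 5 mm it is clear, travel ends at 11 mm.
- dial_pointer (a point): Point inside the bar, 22 mm from the axis towards the end with the white pointer line, as far off the face as dial_grip. Pointer angles at the axis, from straight up, positive to the machine's +y (left): one dot -44 degrees (start), two dots -20, three dots +4, four +28. Turning friction 0.04 N m, with the pin rubbing 0.07; the dial stays where it is left.
- bezel (a point): Centre of the dark ring with the white dots, on the face (machine 0, 0, 0.100). The notches of two, three, four dots are 28 degrees apart; the three-dot one lies 3 to 19 degrees past its mark. Let go off a notch, the pin rests on the plate, the dial 4 to 5 mm out; turned on, it drops into the next notch (1.6 degrees of play each side). Over 24 N on the pin (0.65 N m on a locked dial) damages it.
- start_button (a joint): Travel of the green start button, 21 mm wide, on top of the front housing: 0 is up, 0.005 fully down (4 N), it springs back. A press counts from 0.0035.
- start_button_top (a point): Middle of the start button's upper face.
- bowl: Teal bowl, 160 mm wide, 82 mm high, on the worktop to the right of the roller; origin under its centre. Leave alone.
- brush: Purple brush, 272 mm long, lying at the front of the worktop; origin under its centre, long along its y. Leave alone.
- glass: Clear drinking glass, 81 mm wide, 93 mm high, to the right of the roller; origin under its centre. Leave alone.

How it is judged:
By the outcome, as a careful person would: the job done as asked, in the order asked, and still so for the second after the job is handed in, with the robot touching nothing.
It also fails if it takes over 64 s, if anything falls off the work surface, if the arm or the gripper's body presses on something with over 40 N, if the wrist force passes 120 N, or if a joint passes its speed limit or range.

## Working session

There is one attempt and no reset: what is moved stays moved. The work goes in short steps, Python scripts to look and compute and a tool call to move; the robot and the scene stay as the last step left them, time stands still between calls to the robot, and variables do not carry over. Pictures are saved under pics/ and viewed, at most 10 in all, crops included, and the job is handed in when it is done.

Besides the shell and the picture viewer there is one more tool, called by a JSON object that holds its "api" and its "payload". jog_arm: Moves the arm, as the interface text tells. Its arguments: {"type":"object","properties":{"series":{"type":"array","items":{"type":"number"}},"jaw":{"type":"number"},"force":{"type":"number"}},"required":["series"]}

```bash
mkdir -p pics; cat > h.py <<'E'
import numpy as np, cv2
from cell import get_state, cams, env
from scipy.spatial.transform import Rotation as R
def rot(q): return R.from_quat([q[1],q[2],q[3],q[0]]).as_matrix()
E
python3 - <<'E'
from h import *
s=get_state();print({k:np.round(v,3).tolist() for k,v in s.items()})
for c in ["scene","top"]:
    d=cams.capture(c);cv2.imwrite(f"pics/{c}1.png",d["img"][:,:,::-1])
    print(c,d["fx"],d["cx"],d["cy"],d["position"],d["attitude"])
    for l in ["roller","dial","dial_grip","dial_pointer","bezel","start_button","start_button_top","bowl","brush","glass"]:
        print(l,[(np.round(r["centre"],1).tolist(),round(r["p"],2)) for r in cams.place_of(l,c)[:2]])
E
```

```text
{'time': 0.0, 'qpos': [-1.336, 0.261, -0.139, 1.173, -0.0, 1.571], 'qd': [-0.001, 0.001, -0.001, 0.001, 0.0, 0.001], 'joint_torque': [0.001, -40.568, 25.392, 0.019, 0.0, 0.0], 'tool_pos': [0.122, -0.51, 0.197], 'orientation': [-0.001, 0.993, 0.117, -0.0], 'ft_force': [-0.338, -0.327, 0.486], 'torque': [0.055, 0.002, 0.028], 'grip_force': 0.0, 'finger_gap': 0.086}
scene 610.7739579602214 320.7207036401595 237.11542567528608 [-0.09761152 -1.04648254  0.73691189] [-0.47611992  0.84048932 -0.21908168  0.13744359]
roller [([305.8, 218.9], 0.87)]
dial [([310.1, 183.0], 0.61)]
dial_grip [([306.4, 220.8], 0.64)]
dial_pointer [([290.9, 182.8], 0.77)]
bezel [([303.8, 184.0], 0.83)]Traceback (most recent call last):
  File "<stdin>", line 7, in <module>
ValueError: it knows: bezel, bowl, brush, dial, dial_grip, dial_pointer, glass, roller, start_button_top
```

```bash
python3 - <<'E'
from h import *
for c in ["scene","top"]:
    d=cams.capture(c);cv2.imwrite(f"pics/{c}1.png",d["img"][:,:,::-1])
    print(c,d["fx"],d["fy"],d["cx"],d["cy"],d["position"],d["attitude"])
    for l in ["roller","dial","dial_grip","dial_pointer","bezel","start_button_top","bowl","brush","glass"]:
        print(l,[(np.round(r["centre"],1).tolist(),round(r["p"],2)) for r in cams.place_of(l,c)[:2]])
E
```

```text
scene 610.7739579602214 610.7739579602214 320.7207036401595 237.11542567528608 [-0.09761152 -1.04648254  0.73691189] [-0.47611992  0.84048932 -0.21908168  0.13744359]
roller [([304.2, 219.1], 0.78), ([315.6, 159.2], 0.17)]
dial [([306.9, 183.4], 0.67), ([313.5, 156.9], 0.21)]
dial_grip [([286.9, 183.8], 0.56)]
dial_pointer [([288.0, 185.2], 0.83)]
bezel [([304.8, 183.4], 0.67)]
start_button_top [([313.3, 156.2], 0.48)]
bowl [([361.0, 353.4], 0.73)]
brush [([308.3, 182.7], 0.59)]
glass [([362.4, 291.9], 0.72)]
top 540.8475283775324 540.8475283775324 323.7151838734751 238.1269261038094 [ 0.39988439 -0.13151452  1.21263387] [ 0.01521303 -0.70342096  0.71053061 -0.01066597]
roller [([219.4, 197.2], 0.73)]
dial []
dial_grip []
dial_pointer [([205.5, 206.8], 0.85)]
bezel [([206.4, 187.2], 0.8)]
start_button_top [([202.7, 174.3], 0.67)]
bowl [([433.8, 260.4], 0.87), ([364.7, 276.3], 0.63)]
brush [([361.4, 276.1], 0.78)]
glass [([361.5, 208.2], 0.79)]
```

View pics/scene1.png

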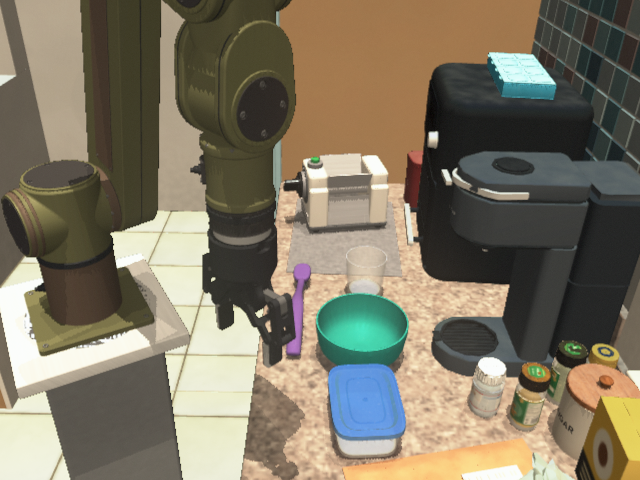

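View pics/top1.png

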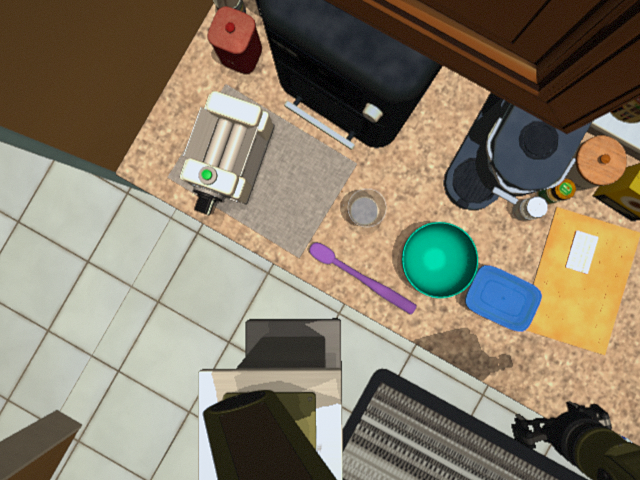

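The scene view shows the dial at about (295,185) facing left and the green button at (316,160). The top view shows the roller at upper left, with its dial at (206,203), the button at (208,175), and the brush, glass and bowl clear to the right. The tool always points down, so I'll grip the bar from above, closing across machine y.

```bash
cat >> h.py <<'E'
def ray(d,px):
    A=rot(d["attitude"]); v=A@np.array([(px[0]-d["cx"])/d["fx"],(px[1]-d["cy"])/d["fy"],1]); return np.array(d["position"]),v/np.linalg.norm(v)
def tri(rs):
    M=np.zeros((3,3));b=np.zeros(3)
    for p,v in rs:
        P=np.eye(3)-np.outer(v,v);M+=P;b+=P@p
    x=np.linalg.solve(M,b);return x,[round(1e3*np.linalg.norm((np.eye(3)-np.outer(v,v))@(x-p)),1) for p,v in rs]
def atz(d,px,z):
    p,v=ray(d,px);return p+v*(z-p[2])/v[2]
E
python3 - <<'E'
from h import *
D={}
N={}
for k in range(3):
  for c in ["scene","top"]:
    D[c]=cams.capture(c)
    for l in ["roller","bezel","start_button_top","dial_pointer","dial_grip","dial"]:
        r=cams.place_of(l,c)
        if r and r[0]["p"]>.3: N.setdefault((l,c),[]).append(r[0]["centre"])
for l in ["roller","bezel","start_button_top","dial_pointer","dial_grip","dial"]:
    m={c:np.median(N[(l,c)],0) for c in D if (l,c) in N}
    print(l,{c:np.round(v,1).tolist() for c,v in m.items()}, {c:[np.round(q).tolist() for q in N[(l,c)]] for c in m})
    if len(m)==2: print("  tri",*tri([ray(D[c],m[c]) for c in m]))
    z={"bezel":.103,"roller":.003,"start_button_top":.15,"dial":.103}.get(l,.103)
    for c in m: print("  atz",c,atz(D[c],m[c],z).round(4))
# roller top corners via silhouette
s=cams.silhouettes("roller","top")[0]
reg=s["region"].astype(np.uint8)
cv2.imwrite("pics/reg.png",reg*255)
g=cv2.resize(D["top"]["img"][80:220,165:290,::-1],None,fx=4,fy=4,interpolation=cv2.INTER_CUBIC);cv2.imwrite("pics/topcrop.png",g)
E
```

```text
roller {'scene': [305.4, 220.6], 'top': [218.5, 194.6]} {'scene': [[306.0, 220.0], [303.0, 221.0], [305.0, 222.0]], 'top': [[217.0, 194.0], [218.0, 196.0], [220.0, 195.0]]}
  tri [0.54493417 0.11194332 0.00065673] [np.float64(0.2), np.float64(0.2)]
  atz scene [0.543  0.1082 0.003 ]
  atz top [0.5445 0.1115 0.003 ]
bezel {'scene': [304.5, 185.0], 'top': [209.1, 188.9]} {'scene': [[304.0, 185.0], [304.0, 186.0], [304.0, 183.0]], 'top': [[210.0, 189.0], [209.0, 186.0], [208.0, 189.0]]}
  tri [0.54377969 0.11263232 0.09826595] [np.float64(1.6), np.float64(1.6)]
  atz scene [0.5376 0.1048 0.103 ]
  atz top [0.5446 0.1108 0.103 ]
start_button_top {'scene': [313.8, 159.8], 'top': [201.7, 175.5]} {'scene': [[314.0, 160.0], [314.0, 155.0], [313.0, 160.0]], 'top': [[206.0, 176.0], [201.0, 208.0], [202.0, 173.0]]}
  tri [0.56479336 0.11234428 0.15958425] [np.float64(1.2), np.float64(1.2)]
  atz scene [0.5769 0.131  0.15  ]
  atz top [0.5652 0.1152 0.15  ]
dial_pointer {'scene': [289.6, 182.4], 'top': [205.3, 209.8]} {'scene': [[290.0, 184.0], [287.0, 182.0], [290.0, 182.0]], 'top': [[204.0, 210.0], [205.0, 211.0], [205.0, 208.0]]}
  tri [0.50180734 0.11580579 0.113022  ] [np.float64(1.5), np.float64(1.5)]
  atz scene [0.5127 0.1337 0.103 ]
  atz top [0.5014 0.1188 0.103 ]
dial_grip {'scene': [289.1, 183.2], 'top': [202.5, 207.7]} {'scene': [[287.0, 186.0], [290.0, 183.0], [289.0, 183.0]], 'top': [[203.0, 207.0], [202.0, 208.0], [202.0, 208.0]]}
  tri [0.50574979 0.12351834 0.10675348] [np.float64(0.3), np.float64(0.3)]
  atz scene [0.5096 0.1303 0.103 ]
  atz top [0.5058 0.1245 0.103 ]
dial {'scene': [308.8, 182.8], 'top': [207.0, 189.9]} {'scene': [[309.0, 182.0], [307.0, 184.0], [309.0, 183.0]], 'top': [[208.0, 190.0], [207.0, 192.0], [207.0, 189.0]]}
  tri [0.54726574 0.11239406 0.10350133] [np.float64(5.5), np.float64(5.5)]
  atz scene [0.5526 0.1107 0.103 ]
  atz top [0.5425 0.1152 0.103 ]
```

View pics/topcrop.png

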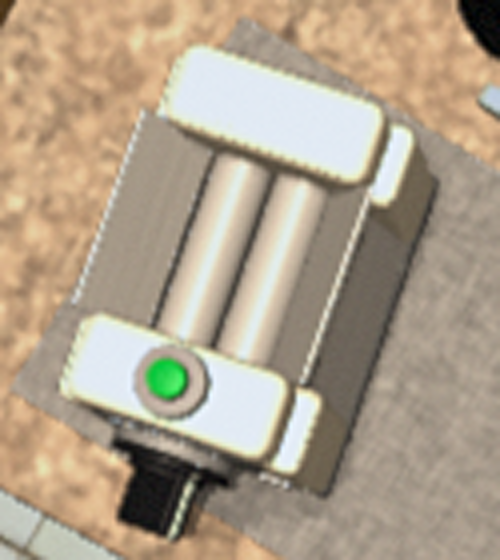

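The crop shows the front housing with the green button at (167,379) in the crop, which is (206.7,174.7) in the full picture. The dial bar projects down-left with its white pointer line on the right at (182,505), and the machine is yawed by about -17°.

```bash
python3 - <<'E'
from h import *
D=cams.capture("top")
f=lambda x,y:(165+(x+.5)/4-.5,80+(y+.5)/4-.5)
for a,b,z in [((75,300),(148,110),.1),((305,380),(370,190),.1),((187,335),(237,160),.13),((165,330),(215,155),.13),((165,478),(215,340+0),.1)][:4]:
    d=atz(D,f(*b),z)-atz(D,f(*a),z);print("yaw",np.degrees(np.arctan2(d[1],d[0])).round(1))
for p in [((110,315),(265,365)),((205,52),(370,100))]:
    d=atz(D,f(*p[0]),.149)-atz(D,f(*p[1]),.149);print("yaw(y)",np.degrees(np.arctan2(-d[0],d[1])).round(1))
print("button",[atz(D,f(167,379),z).round(4) for z in (.149,.155)])
s=cams.silhouettes("dial","top")
for r in s[:1]:
    ys,xs=np.nonzero(r["region"]);print(r["p"],r["box"],len(xs))
# front end of bar corners (crop) at front face
for p in [(120,515),(170,535),(185,540),(145,525)]: print(p,atz(D,f(*p),.11).round(4))
E
```

```text
yaw -21.0
yaw -19.1
yaw -16.1
yaw -16.0
yaw(y) -18.5
yaw(y) -17.0
button [array([0.5675, 0.1061, 0.149 ]), array([0.5665, 0.1048, 0.155 ])]
0.81 [193.8, 190.4, 28.0, 24.7] 397
(120, 515) [0.5039 0.1391 0.11  ]
(170, 535) [0.4934 0.1135 0.11  ]
(185, 540) [0.4908 0.1058 0.11  ]
(145, 525) [0.4987 0.1263 0.11  ]
```

```bash
cat >> h.py <<'E'
def plan(target,yaw,n):
    "rows to bring TCP to target (world) with tool x at yaw deg, straight line"
    s=get_state();p=np.array(s["tool_pos"]);M=rot(s["orientation"]);y0=np.degrees(np.arctan2(M[1,0],M[0,0]))
    dt=-((yaw-y0+180)%360-180)/n; d=(np.array(target)-p)*1e3/n
    out=[]
    for k in range(n):
        Mk=M@R.from_euler('z',dt*k,degrees=True).as_matrix()
        out.append((Mk.T@d).round(1).tolist()+[round(dt,2)])
    print("yaw now",y0.round(2),"pos",p.round(4));
    for i in range(0,n,5): print(sum(out[i:i+5],[]))
E
python3 -c "
from h import *
plan([.5065,.1225,.26],162.3,25)"
```

```text
yaw now 13.45 pos [ 0.1221 -0.5106  0.1981]
[20.8, -21.1, -2.5, np.float64(-5.95), 22.9, -18.8, -2.5, np.float64(-5.95), 24.7, -16.3, -2.5, np.float64(-5.95), 26.3, -13.6, -2.5, np.float64(-5.95), 27.6, -10.8, -2.5, np.float64(-5.95)]
[28.5, -7.9, -2.5, np.float64(-5.95), 29.2, -4.9, -2.5, np.float64(-5.95), 29.6, -1.9, -2.5, np.float64(-5.95), 29.6, 1.2, -2.5, np.float64(-5.95), 29.3, 4.3, -2.5, np.float64(-5.95)]
[28.7, 7.3, -2.5, np.float64(-5.95), 27.8, 10.2, -2.5, np.float64(-5.95), 26.6, 13.1, -2.5, np.float64(-5.95), 25.1, 15.7, -2.5, np.float64(-5.95), 23.3, 18.3, -2.5, np.float64(-5.95)]
[21.3, 20.6, -2.5, np.float64(-5.95), 19.1, 22.7, -2.5, np.float64(-5.95), 16.6, 24.5, -2.5, np.float64(-5.95), 14.0, 26.1, -2.5, np.float64(-5.95), 11.2, 27.4, -2.5, np.float64(-5.95)]
[8.3, 28.4, -2.5, np.float64(-5.95), 5.3, 29.2, -2.5, np.float64(-5.95), 2.2, 29.5, -2.5, np.float64(-5.95), -0.9, 29.6, -2.5, np.float64(-5.95), -3.9, 29.4, -2.5, np.float64(-5.95)]
```

{"api": "jog_arm", "payload": {"series": [0, 0, -30, 0, 0, 0, -30, 0], "jaw": 1, "force": 20}}

```text
time: 3.72
tool_pos: [0.1217, -0.5086, 0.2568]
orientation: [-0.003, 0.993, 0.117, -0.0]
ft_force: [0.9, 0.2, -0.6]
finger_gap: 0.0857
grip_force: 0.0
```

{"api": "jog_arm", "payload": {"series": [21, -21, 0, -6, 23, -19, 0, -6, 25, -16, 0, -6, 26, -14, 0, -6, 28, -11, 0, -6]}}

```text
time: 4.13
tool_pos: [0.1995, -0.3821, 0.2582]
orientation: [0.0, 0.928, 0.372, 0.0]
ft_force: [1.1, -1.0, 0.5]
finger_gap: 0.0852
grip_force: 0.0
```

{"api": "jog_arm", "payload": {"series": [28, -8, 0, -6, 29, -5, 0, -6, 30, -2, 0, -6, 30, 1, 0, -6, 29, 4, 0, -6]}}

```text
time: 4.55
tool_pos: [0.2749, -0.2546, 0.2583]
orientation: [0.0, 0.8, 0.6, 0.0]
ft_force: [1.3, 0.6, 0.7]
finger_gap: 0.0854
grip_force: 0.0
```

{"api": "jog_arm", "payload": {"series": [29, 7, 0, -6, 28, 10, 0, -6, 27, 13, 0, -6, 25, 16, 0, -6, 23, 18, 0, -6]}}

```text
time: 4.97
tool_pos: [0.3502, -0.1266, 0.2584]
orientation: [0.0, 0.617, 0.787, 0.0]
ft_force: [0.1, -1.5, -0.6]
finger_gap: 0.0856
grip_force: 0.0
```

{"api": "jog_arm", "payload": {"series": [21, 21, 0, -6, 19, 23, 0, -6, 17, 24, 0, -6, 14, 26, 0, -6, 11, 27, 0, -6]}}

```text
time: 5.38
tool_pos: [0.4251, 0.0007, 0.2583]
orientation: [0.0, 0.393, 0.92, 0.0]
ft_force: [0.2, -0.5, 0.6]
finger_gap: 0.0853
grip_force: 0.0
```

{"api": "jog_arm", "payload": {"series": [8, 28, 0, -6, 5, 29, 0, -6, 2, 29, 0, -5.5, -1, 29, 0, -5.5, 0, 0, 0, 0]}}

```text
time: 5.8
tool_pos: [0.487, 0.1034, 0.2576]
orientation: [0.001, 0.201, 0.98, 0.001]
ft_force: [0.5, 0.2, -0.3]
finger_gap: 0.0855
grip_force: 0.0
```

```bash
python3 - <<'E'
from h import *
s=get_state();print(np.round(s["qpos"],2))
d=cams.capture("wrist");cv2.imwrite("pics/w1.png",d["img"][:,:,::-1]);print(d["fx"],d["cx"],d["cy"],np.round(d["mount"],4).tolist())
for l in ["dial_grip","dial_pointer","bezel","start_button_top"]:
    print(l,[(np.round(r["centre"],1).tolist(),round(r["p"],2)) for r in cams.place_of(l,"wrist")[:2]])
plan([.5065,.1225,.20],162.3,5)
E
```

```text
[ 0.21  0.19 -0.07  1.3   0.    0.61]
416.5437243853191 315.73016226409544 246.72763609667783 [[0.0002, -0.9468, -0.322, 0.0838], [1.0, 0.0001, 0.0002, 0.0005], [-0.0002, -0.322, 0.9468, -0.1761], [0.0, 0.0, 0.0, 1.0]]
dial_grip [([350.0, 223.6], 0.61)]
dial_pointer [([331.6, 233.6], 0.55)]
bezel [([347.1, 266.6], 0.79)]
start_button_top [([358.0, 331.4], 0.97)]
yaw now 156.37 pos [0.4835 0.0986 0.2581]
[-2.3, 6.2, 11.6, np.float64(-1.19), -2.4, 6.2, 11.6, np.float64(-1.19), -2.6, 6.1, 11.6, np.float64(-1.19), -2.7, 6.1, 11.6, np.float64(-1.19), -2.8, 6.0, 11.6, np.float64(-1.19)]
```

View pics/w1.png

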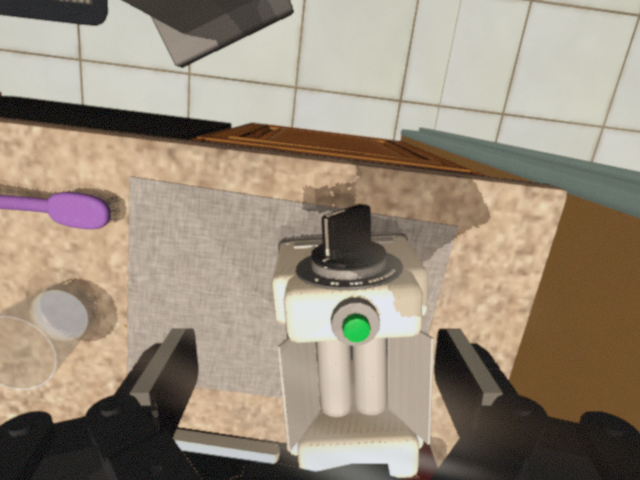

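The wrist view shows the dial bar tilted to the image left (machine right), with its top at (347,215), and the bezel ring around (347,270). The green button is at (357,328), and the brush and glass are clear at left.

```bash
cat >> h.py <<'E'
def wrist():
    s=get_state();d=cams.capture("wrist");T=np.eye(4);T[:3,:3]=rot(s["orientation"]);T[:3,3]=s["tool_pos"]
    C=T@np.array(d["mount"]);q=R.from_matrix(C[:3,:3]).as_quat();d["position"]=C[:3,3];d["attitude"]=[q[3],q[0],q[1],q[2]];return d,s
E
python3 - <<'E'
from h import *
d,s=wrist();print(s["time"],s["tool_pos"])
for l,z in [("dial_grip",.103),("bezel",.103),("start_button_top",.152),("roller",.003)]:
    r=cams.place_of(l,"wrist")
    if r: print(l,r[0]["centre"],atz(d,r[0]["centre"],z).round(4))
h=cv2.cvtColor(d["img"],cv2.COLOR_RGB2HSV);m=cv2.inRange(h,(50,120,60),(75,255,255));M=cv2.moments(m);c=(M["m10"]/M["m00"],M["m01"]/M["m00"]);print("green",c,atz(d,c,.152).round(4),m.sum()/255)
for a,b,z in [((323,345),(328,412),.13),((378,345),(380,412),.13),((281,345),(289,440),.13),((432,345),(428,440),.13)]:
    v=atz(d,b,z)-atz(d,a,z);print("yaw",np.degrees(np.arctan2(v[1],v[0])).round(1))
g=cv2.resize(d["img"][190:350,260:440,::-1],None,fx=4,fy=3.75,interpolation=cv2.INTER_CUBIC);cv2.imwrite("pics/w2.png",g)
E
```

```text
6.05 [0.48349992 0.09863405 0.2581456 ]
dial_grip [354.0, 223.4] [0.5041 0.1246 0.103 ]
bezel [352.6, 266.1] [0.5387 0.1094 0.103 ]
start_button_top [364.7, 332.9] [0.5741 0.1007 0.152 ]
green (364.902397260274, 328.9674657534247) [0.571  0.1021 0.152 ] 584.0
yaw -19.6
yaw -19.4
yaw -21.0
yaw -20.6
```

View pics/w2.png

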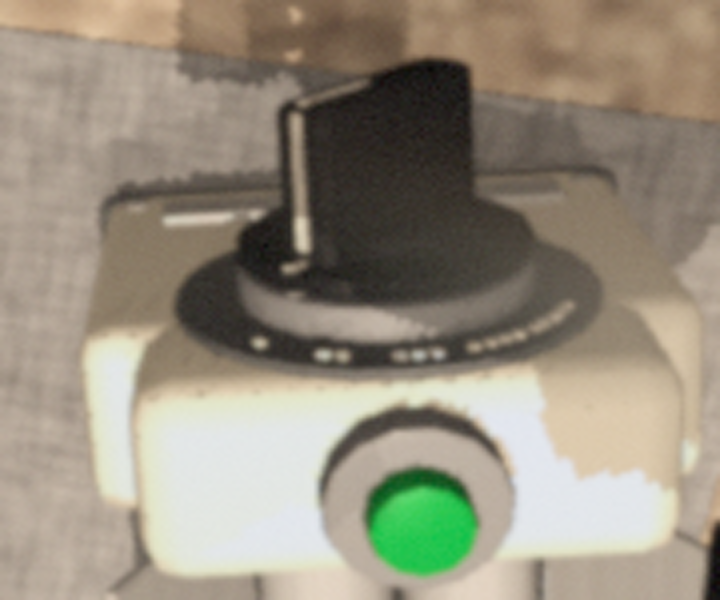

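The crop shows the bar standing on the hub, with its pointer end at upper-left (300,180). The ring spans x=176 to 603 at y≈297, and the button is at (423,522).

```bash
python3 - <<'E'
from h import *
d,s=wrist()
f=lambda x,y:((x+.5)/4-.5+260,(y+.5)/3.75-.5+190)
for a,b,z in [((176,300),(603,292),.103),((150,577),(650,548),.145),((240,235),(533,232),.103),((140,405),(670,360),.146)]:
    A=atz(d,f(*a),z);B=atz(d,f(*b),z);v=B-A;print("yaw",np.degrees(np.arctan2(-v[0],v[1])).round(1),"len",np.linalg.norm(v).round(4),"mid",((A+B)/2).round(4))
# button ring
print("button ring",atz(d,f(418,497),.149).round(4))
# pointer end top corner front/back; right end front top
for p,z in [((285,105),.126),((300,250),.122),((430,62),.126),((470,70),.10)]: print(p,atz(d,f(*p),z).round(4))
E
```

```text
yaw -22.4 len 0.0913 mid [0.543  0.1122 0.103 ]
yaw -19.6 len 0.0993 mid [0.583 0.094 0.145]
yaw -23.0 len 0.0618 mid [0.5287 0.1173 0.103 ]
yaw -17.9 len 0.1008 mid [0.544  0.1104 0.146 ]
button ring [0.5677 0.1036 0.149 ]
(285, 105) [0.4867 0.1109 0.126 ]
(300, 250) [0.5183 0.1009 0.122 ]
(430, 62) [0.4894 0.1395 0.126 ]
(470, 70) [0.5013 0.147  0.1   ]
```

```bash
python3 -c "
from h import *
plan([.506,.1242,.20],161,5)"
```

```text
yaw now 156.39 pos [0.484  0.0989 0.2583]
[-2.0, 6.4, 11.7, np.float64(-0.92), -2.1, 6.4, 11.7, np.float64(-0.92), -2.2, 6.3, 11.7, np.float64(-0.92), -2.3, 6.3, 11.7, np.float64(-0.92), -2.4, 6.3, 11.7, np.float64(-0.92)]
```

{"api": "jog_arm", "payload": {"series": [-2, 6.4, 12, -0.9, -2, 6.4, 12, -0.9, -2.2, 6.4, 12, -0.9, -2.4, 6.3, 11, -0.9, -2.4, 6.3, 11, -0.9]}}

```text
time: 6.77
tool_pos: [0.5064, 0.125, 0.1995]
orientation: [0.0, 0.165, 0.986, 0.0]
ft_force: [-0.4, -0.5, 0.2]
finger_gap: 0.0856
grip_force: 0.0
```

{"api": "jog_arm", "payload": {"series": [0, 0, 20, 0, 0, 0, 20, 0, 0, 0, 0, 0]}}

```text
time: 7.02
tool_pos: [0.5035, 0.1244, 0.1562]
orientation: [-0.003, 0.165, 0.986, -0.001]
ft_force: [-0.6, -0.7, -0.2]
finger_gap: 0.0854
grip_force: 0.0
```

```bash
python3 - <<'E'
from h import *
d,s=wrist()
for l,z in [("dial_grip",.103),("bezel",.103),("dial_pointer",.119)]:
    r=cams.place_of(l,"wrist")
    if r: print(l,r[0]["p"],r[0]["centre"],atz(d,r[0]["centre"],z).round(4))
plan([.506,.1242,.080],161,5)
cv2.imwrite("pics/w3.png",d["img"][:,:,::-1])
E
```

```text
dial_grip 0.71 [314.9, 257.1] [0.5038 0.1243 0.103 ]
bezel 0.89 [314.2, 317.3] [0.5409 0.111  0.103 ]
dial_pointer 0.61 [291.7, 273.1] [0.503 0.111 0.119]
yaw now 160.96 pos [0.507  0.1252 0.1612]
[0.2, -0.3, 16.2, np.float64(-0.01), 0.2, -0.3, 16.2, np.float64(-0.01), 0.2, -0.3, 16.2, np.float64(-0.01), 0.2, -0.3, 16.2, np.float64(-0.01), 0.2, -0.3, 16.2, np.float64(-0.01)]
```

View pics/w3.png

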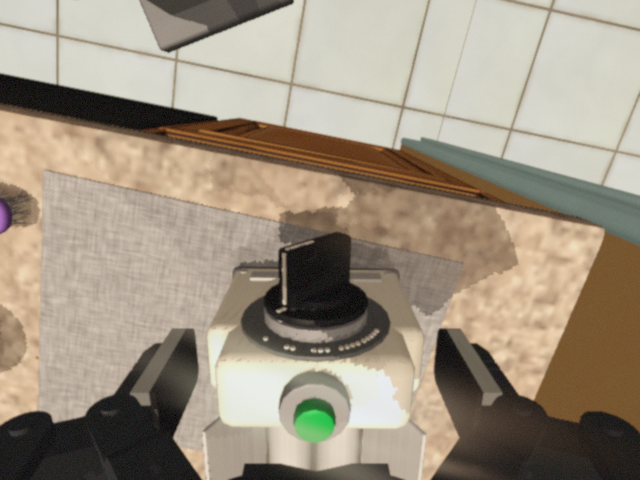

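The fingers (image columns 195 and 437) sit centred on the dial at column 315 and the ring looks level in the picture, so yaw and y are good. Next I go down around the bar.

{"api": "jog_arm", "payload": {"series": [1, -1.5, 16, 0, 0, 0, 16, 0, 0, 0, 16, 0, 0, 0, 17, 0, 0, 0, 16, 0]}}

```text
time: 7.63
tool_pos: [0.5063, 0.1242, 0.08]
orientation: [0.002, 0.165, 0.986, 0.001]
ft_force: [0.8, 0.2, 0.7]
finger_gap: 0.0854
grip_force: 0.0
```

{"api": "jog_arm", "payload": {"series": [0, 0, 0, 0, 0, 0, 0, 0], "jaw": 0.6, "force": 20}}

```text
time: 7.8
tool_pos: [0.505, 0.1239, 0.0798]
orientation: [0.0, 0.165, 0.986, 0.0]
ft_force: [-0.2, 0.7, 1.4]
finger_gap: 0.0643
grip_force: 0.0
```

```bash
python3 - <<'E'
from h import *
d,s=wrist();print(s["tool_pos"],s["finger_gap"],s["ft_force"])
g=cv2.resize(d["img"][180:480,140:500,::-1],None,fx=2,fy=2);cv2.imwrite("pics/w4.png",g)
E
```

```text
[0.50501779 0.12386925 0.07976281] 0.06425089105217786 [-0.16822236  0.65616405  1.41688609]
```

View pics/w4.png

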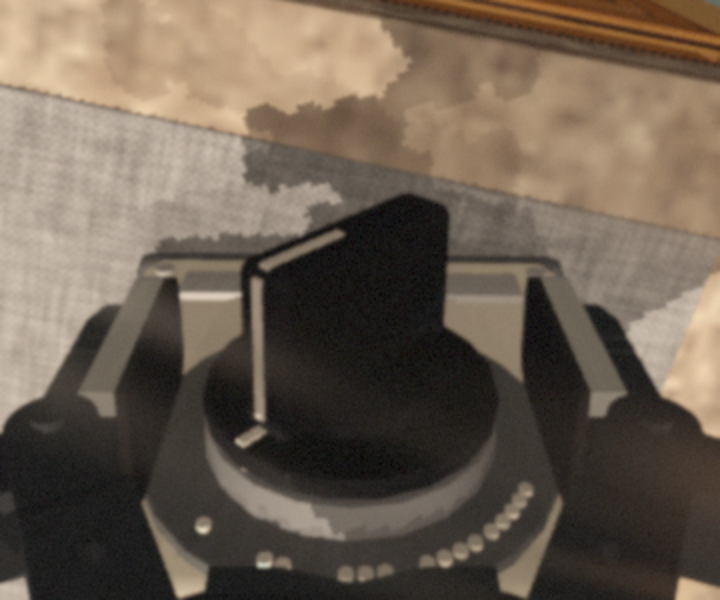

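The fingers straddle the bar symmetrically (pads at 180 and 525, hub centre 351). I'll close in small jaw steps to touch it gently.

{"api": "jog_arm", "payload": {"series": [0, 0, 0, 0, 0, 0, 0, 0, 0, 0, 0, 0], "jaw": 0.54}}

```text
time: 8.1
tool_pos: [0.5057, 0.1241, 0.0802]
orientation: [0.001, 0.165, 0.986, 0.0]
ft_force: [-0.1, -0.1, 0.5]
finger_gap: 0.046
grip_force: 0.0
```

{"api": "jog_arm", "payload": {"series": [0, 0, 0, 0, 0, 0, 0, 0], "jaw": 0.52}}

```text
time: 8.27
tool_pos: [0.505, 0.1237, 0.0795]
orientation: [0.0, 0.165, 0.986, 0.0]
ft_force: [0.1, 0.1, 0.4]
finger_gap: 0.0441
grip_force: 0.2
```

{"api": "jog_arm", "payload": {"series": [0, 0, 0, 0, 0, 0, 0, 0], "jaw": 0.5}}

```text
time: 8.43
tool_pos: [0.5046, 0.1233, 0.0792]
orientation: [0.0, 0.166, 0.986, -0.001]
ft_force: [-0.2, -2.0, 1.2]
finger_gap: 0.0428
grip_force: 1.2
```

{"api": "jog_arm", "payload": {"series": [0, 0, 0, 0, 0, 0, 0, 0], "jaw": 0.48}}

```text
time: 8.6
tool_pos: [0.5043, 0.1228, 0.0791]
orientation: [-0.0, 0.166, 0.986, -0.001]
ft_force: [-1.8, -5.5, 3.6]
finger_gap: 0.0409
grip_force: 2.6
```

{"api": "jog_arm", "payload": {"series": [0, 0, 0, 0, 0, 0, 0, 0], "jaw": 0.45}}

```text
time: 8.77
tool_pos: [0.5039, 0.1218, 0.0792]
orientation: [-0.0, 0.166, 0.986, -0.002]
ft_force: [-1.9, -6.8, 5.7]
finger_gap: 0.0383
grip_force: 4.0
```

{"api": "jog_arm", "payload": {"series": [0, 0, 0, 0, 0, 0, 0, 0, 8, 0, 4, 0, 0, 0, 4, 0, 0, 0, 4, 0], "jaw": 0.6}}

```text
time: 9.18
tool_pos: [0.4964, 0.1269, 0.0665]
orientation: [-0.0, 0.165, 0.986, 0.0]
ft_force: [-0.7, 0.2, 0.0]
finger_gap: 0.0509
grip_force: 0.0
```

{"api": "jog_arm", "payload": {"series": [0, 0, 0, 0, 0, 0, 0, 0, 0, 0, 0, 0], "jaw": 0.53}}

```text
time: 9.43
tool_pos: [0.4973, 0.1266, 0.067]
orientation: [-0.0, 0.165, 0.986, 0.0]
ft_force: [-0.4, 0.1, -0.3]
finger_gap: 0.045
grip_force: 0.0
```

{"api": "jog_arm", "payload": {"series": [0, 0, 0, 0, 0, 0, 0, 0], "jaw": 0.5}}

```text
time: 9.6
tool_pos: [0.497, 0.1259, 0.0672]
orientation: [-0.0, 0.166, 0.986, -0.001]
ft_force: [-0.7, -1.6, 1.7]
finger_gap: 0.0428
grip_force: 1.1
```

{"api": "jog_arm", "payload": {"series": [0, 0, 0, 0, 0, 0, 0, 0], "jaw": 0.48}}

```text
time: 9.77
tool_pos: [0.4967, 0.1255, 0.0672]
orientation: [-0.0, 0.166, 0.986, -0.001]
ft_force: [-2.0, -3.6, 2.7]
finger_gap: 0.0415
grip_force: 2.3
```

{"api": "jog_arm", "payload": {"series": [0, 0, 0, 0, 0, 0, 0, 0, 0, 0, 0, 0], "jaw": 0.45}}

```text
time: 10.02
tool_pos: [0.4963, 0.1246, 0.0672]
orientation: [-0.0, 0.166, 0.986, -0.002]
ft_force: [-3.5, -5.7, 4.6]
finger_gap: 0.0387
grip_force: 3.7
```

```bash
python3 - <<'E'
from h import *
d,s=wrist();print(s["tool_pos"],s["finger_gap"],s["ft_force"],s["torque"],s["grip_force"])
g=cv2.resize(d["img"][180:480,140:500,::-1],None,fx=2,fy=2);cv2.imwrite("pics/w5.png",g)
E
```

```text
[0.49630238 0.12458807 0.06723734] 0.03867197381097575 [-3.46412867 -5.71537623  4.60305712] [-1.37273493  0.58146551 -0.0893543 ] 3.6697034910321236
```

View pics/w5.png

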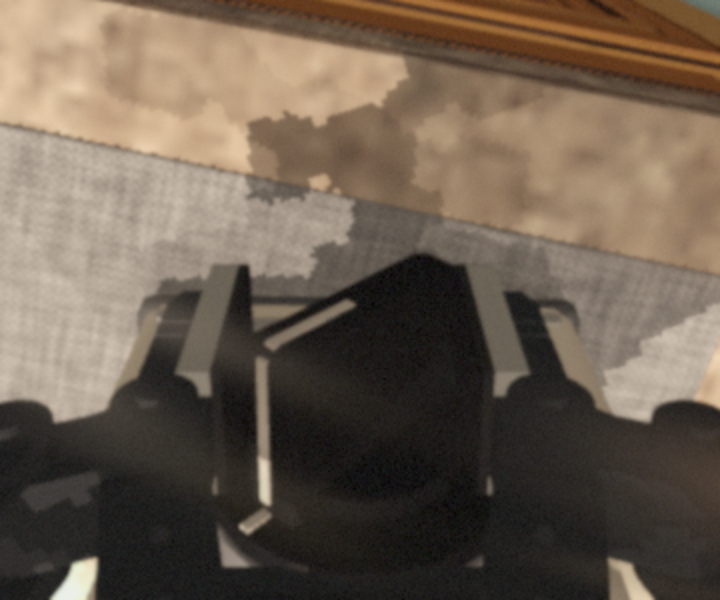

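The picture shows the bar nearly filling the gap, with the pointer-side pad at (250,300) touching and the other pad at (480,300) about to touch. The force says the tool sits about 2 mm too far left, so I'll shift right to balance it and close a little more.

{"api": "jog_arm", "payload": {"series": [0, -1, 0, 0, 0, -1, 0, 0, 0, 0, 0, 0]}}

```text
time: 10.32
tool_pos: [0.4964, 0.1242, 0.0672]
orientation: [-0.0, 0.166, 0.986, -0.0]
ft_force: [-2.4, -4.8, 2.9]
finger_gap: 0.0384
grip_force: 2.0
```

{"api": "jog_arm", "payload": {"series": [0, 0, 0, 0, 0, 0, 0, 0], "jaw": 0.43}}

```text
time: 10.48
tool_pos: [0.496, 0.1236, 0.0672]
orientation: [-0.0, 0.166, 0.986, -0.001]
ft_force: [-2.7, -5.7, 4.0]
finger_gap: 0.0364
grip_force: 3.0
```

{"api": "jog_arm", "payload": {"series": [0, 0, 0, 0, 0, 0, 0, 0], "jaw": 0.4}}

```text
time: 10.65
tool_pos: [0.4956, 0.1227, 0.0672]
orientation: [-0.0, 0.166, 0.986, -0.002]
ft_force: [-3.7, -7.9, 6.7]
finger_gap: 0.0343
grip_force: 4.3
```

```bash
python3 - <<'E'
from h import *
d,s=wrist();print(s["tool_pos"],s["finger_gap"],s["ft_force"],s["grip_force"])
a=cv2.resize(d["img"][230:480,200:440],(576,600))
e=cams.capture("scene")["img"][140:240,255:345];b=cv2.resize(e,(224,250),interpolation=cv2.INTER_CUBIC)
t=cams.capture("top")["img"][150:240,170:250];c=cv2.resize(t,(224,250),interpolation=cv2.INTER_CUBIC)
m=np.zeros((600,800,3),np.uint8);m[:,:576]=a;m[:250,576:]=b;m[300:550,576:]=c
cv2.imwrite("pics/m1.png",m[:,:,::-1])
E
```

```text
[0.49561622 0.12266816 0.06720183] 0.034261571247192896 [-3.72882728 -7.93834482  6.72877279] 4.2570702731609344
```

View pics/m1.png

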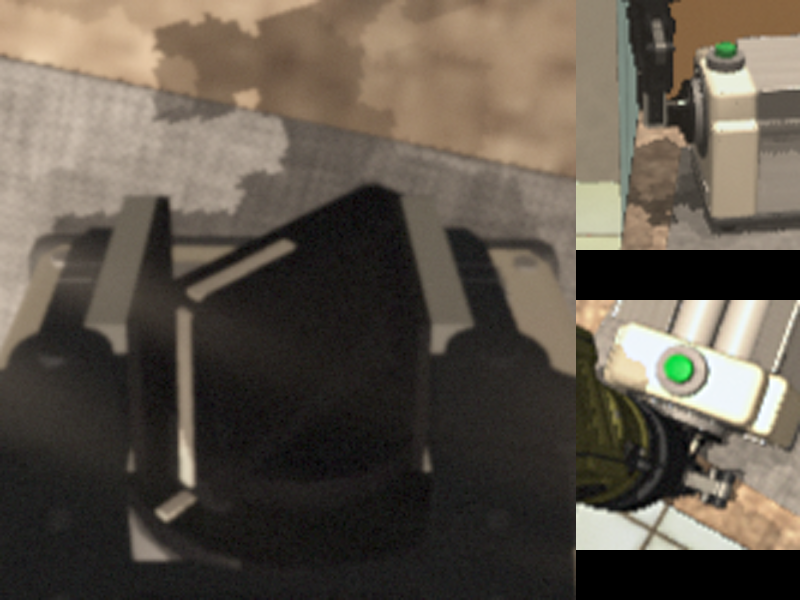

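The picture shows the left pad against the pointer end. The right pad (405-430) hides the low end of the bar, so its tip lies above it and the fingertips are still too high. I'll measure the tip height in the scene view.

```bash
python3 - <<'E'
from h import *
def proj(d,P):
    c=rot(d["attitude"]).T@(np.array(P)-d["position"]);return np.array([d["fx"]*c[0]/c[2]+d["cx"],d["fy"]*c[1]/c[2]+d["cy"]])
d=cams.capture("scene");s=get_state();M=rot(s["orientation"]);T=np.array(s["tool_pos"])
f=lambda p:((p-[255,140])*[224/90,2.5]).round(0)
for y in (-.017,-.028):
  for k in (0,-.010,-.020,-.03): print(y,"z",(T[2]-k).round(3),f(proj(d,T+M@[0,y,k])), f(proj(d,T+M@[.011,y,k])))
yaw=np.radians(-19);X=np.array([np.cos(yaw),np.sin(yaw),0]);O=np.array([.542,.1115,.103])
print("axis at face",f(proj(d,O)),"-51",f(proj(d,O-.051*X)),"-21",f(proj(d,O-.0215*X)),"button",f(proj(d,O+.027*X+[0,0,.05])))
r=cams.silhouettes("dial","scene");
E
```

```text
-0.017 z 0.067 [ 78. 156.] [ 67. 156.]
-0.017 z 0.077 [ 78. 146.] [ 67. 147.]
-0.017 z 0.087 [ 78. 137.] [ 67. 138.]
-0.017 z 0.097 [ 78. 127.] [ 66. 128.]
-0.028 z 0.067 [ 80. 161.] [ 68. 162.]
-0.028 z 0.077 [ 80. 151.] [ 68. 152.]
-0.028 z 0.087 [ 80. 142.] [ 68. 143.]
-0.028 z 0.097 [ 80. 132.] [ 68. 133.]
axis at face [124. 109.] -51 [ 71. 112.] -21 [102. 110.] button [152.  59.]
```

{"api": "jog_arm", "payload": {"series": [0, 1.5, 0, 0, 0, 0, 0, 0, 0, 0, 5, 0, 0, 0, 5, 0, 0, 0, 6, 0], "jaw": 0.6}}

```text
time: 11.32
tool_pos: [0.4973, 0.1265, 0.0506]
orientation: [0.0, 0.165, 0.986, 0.0]
ft_force: [-0.1, -0.3, 0.0]
finger_gap: 0.0514
grip_force: 0.0
```

{"api": "jog_arm", "payload": {"series": [0, 0, 0, 0, 0, 0, 0, 0], "jaw": 0.53}}

```text
time: 11.48
tool_pos: [0.4966, 0.1263, 0.0503]
orientation: [-0.001, 0.165, 0.986, 0.0]
ft_force: [-0.4, 0.6, -1.4]
finger_gap: 0.0454
grip_force: 0.4
```

{"api": "jog_arm", "payload": {"series": [0, 0, 0, 0, 0, 0, 0, 0], "jaw": 0.5}}

```text
time: 11.65
tool_pos: [0.4967, 0.1266, 0.0509]
orientation: [-0.0, 0.165, 0.986, 0.001]
ft_force: [-1.2, 3.2, -2.4]
finger_gap: 0.043
grip_force: 12.1
```

{"api": "jog_arm", "payload": {"series": [0, 0, 0, 0, 0, 0, 0, 0], "jaw": 0.47}}

```text
time: 11.82
tool_pos: [0.4967, 0.1265, 0.051]
orientation: [-0.0, 0.165, 0.986, 0.0]
ft_force: [-0.9, 3.6, -3.6]
finger_gap: 0.0421
grip_force: 20.7
```

{"api": "jog_arm", "payload": {"series": [0, 0, 0, 0, 0, 0, 0, 0], "jaw": 0.44}}

```text
time: 11.98
tool_pos: [0.4966, 0.1264, 0.051]
orientation: [-0.0, 0.165, 0.986, 0.0]
ft_force: [-1.1, 3.1, -3.3]
finger_gap: 0.042
grip_force: 20.7
```

Both pads now grip (gap 42 mm, 20.7 N). Pulling straight out.

{"api": "jog_arm", "payload": {"series": [1, 0, 0, 0, 1, 0, 0, 0, 1, 0, 0, 0, 1, 0, 0, 0, 1, 0, 0, 0], "jaw": 0.47}}

```text
time: 12.4
tool_pos: [0.4959, 0.127, 0.0514]
orientation: [0.003, 0.166, 0.986, -0.0]
ft_force: [8.4, -0.1, -9.5]
finger_gap: 0.042
grip_force: 21.5
```

{"api": "jog_arm", "payload": {"series": [1, 0, 0, 0, 1, 0, 0, 0, 0, 0, 0, 0]}}

```text
time: 12.65
tool_pos: [0.4941, 0.1276, 0.0514]
orientation: [0.003, 0.166, 0.986, -0.0]
ft_force: [6.6, 1.0, -9.8]
finger_gap: 0.0421
grip_force: 21.6
```

{"api": "jog_arm", "payload": {"series": [1, 0, 0, 0, 1, 0, 0, 0, 1, 0, 0, 0, 0, 0, 0, 0]}}

```text
time: 12.98
tool_pos: [0.4917, 0.1285, 0.0515]
orientation: [0.004, 0.166, 0.986, -0.0]
ft_force: [7.8, -0.5, -9.4]
finger_gap: 0.0422
grip_force: 21.7
```

{"api": "jog_arm", "payload": {"series": [1, 0, 0, 0, 1, 0, 0, 0, 0, 0, 0, 0]}}

```text
time: 13.23
tool_pos: [0.49, 0.1291, 0.0515]
orientation: [0.004, 0.166, 0.986, -0.0]
ft_force: [9.5, 0.4, -9.2]
finger_gap: 0.0423
grip_force: 21.7
```

The tool has come out about 7 mm at roughly 9 N, as expected from the spring. The bar hasn't swung because friction holds the diagonal contacts. I'll pull about 1.5 mm more, then lift while closing so the pointer end is carried up and left.

{"api": "jog_arm", "payload": {"series": [0.75, 0, 0, 0, 0.75, 0, 0, 0, 0, 0, -1, 0, 0, 0, -1, 0], "jaw": 0.46}}

```text
time: 13.57
tool_pos: [0.4873, 0.1293, 0.054]
orientation: [0.003, 0.166, 0.986, -0.001]
ft_force: [1.0, -0.5, -0.1]
finger_gap: 0.0388
grip_force: 0.5
```

{"api": "jog_arm", "payload": {"series": [0, 0, -1, 0, 0, 0, -1, 0, 0, 0, 0, 0], "jaw": 0.45}}

```text
time: 13.82
tool_pos: [0.4837, 0.1299, 0.0554]
orientation: [-0.0, 0.166, 0.986, -0.0]
ft_force: [0.4, -0.7, 0.8]
finger_gap: 0.0383
grip_force: 0.0
```

The grip slackened because the jaw reached its commanded opening. The dial should now rest on the plate at about -36°, off any notch. I'll move back in and regrip gently, well short of the two-dot notch.

{"api": "jog_arm", "payload": {"series": [0, 0, 0, 0, -3, 0, 1, 0, -3, 0, 1, 0, -3, 0, 1, 0, 0, 0, 0, 0], "jaw": 0.55}}

```text
time: 14.23
tool_pos: [0.4934, 0.1272, 0.0518]
orientation: [0.0, 0.166, 0.986, -0.0]
ft_force: [-0.8, -0.4, 0.1]
finger_gap: 0.0471
grip_force: 0.0
```

{"api": "jog_arm", "payload": {"series": [0, 0, 0, 0, 0, 0, 0, 0], "jaw": 0.47}}

```text
time: 14.4
tool_pos: [0.4932, 0.1279, 0.0521]
orientation: [0.0, 0.165, 0.986, 0.0]
ft_force: [-0.1, 1.9, -0.0]
finger_gap: 0.04
grip_force: 0.5
```

{"api": "jog_arm", "payload": {"series": [0, 0, 0, 0, 0, 0, 0, 0], "jaw": 0.45}}

```text
time: 14.57
tool_pos: [0.4932, 0.1277, 0.0524]
orientation: [0.0, 0.165, 0.986, 0.0]
ft_force: [1.2, 1.2, 2.0]
finger_gap: 0.0384
grip_force: 2.6
```

{"api": "jog_arm", "payload": {"series": [0, 0, 0, 0, 0, 0, 0, 0], "jaw": 0.43}}

```text
time: 14.73
tool_pos: [0.493, 0.1275, 0.0524]
orientation: [0.0, 0.165, 0.986, 0.0]
ft_force: [0.7, 0.7, 2.8]
finger_gap: 0.0368
grip_force: 2.9
```

Squeezing here turns the dial instead of holding it. I'll pinch the upper end of the bar instead, where the two contacts balance. First I open, rise, shift 8 mm right, and feel for the fingertip height.

{"api": "jog_arm", "payload": {"series": [0, 0, 0, 0, 0, 0, -5, 0, 0, 0, -10, 0, 0, 0, -10, 0, 0, 0, -10, 0], "jaw": 0.55}}

```text
time: 15.15
tool_pos: [0.492, 0.127, 0.0873]
orientation: [-0.001, 0.165, 0.986, -0.001]
ft_force: [-0.4, 0.3, -0.2]
finger_gap: 0.0471
grip_force: 0.0
```

{"api": "jog_arm", "payload": {"series": [0, -4, 0, 0, 0, -4, 0, 0, 0, 0, 0, 0, 0, 0, 0, 0], "jaw": 0.28}}

```text
time: 15.48
tool_pos: [0.4892, 0.1193, 0.0864]
orientation: [-0.001, 0.166, 0.986, -0.0]
ft_force: [-0.1, 0.4, 0.2]
finger_gap: 0.0239
grip_force: 0.0
```

```bash
python3 - <<'E'
from h import *
d,s=wrist();print(s["tool_pos"],s["finger_gap"],s["ft_force"])
a=cv2.resize(d["img"][200:480,180:460],(600,600))
e=cams.capture("scene")["img"][150:230,265:329];b=cv2.resize(e,(200,250),interpolation=cv2.INTER_CUBIC)
m=np.zeros((600,800,3),np.uint8);m[:,:600]=a;m[:250,600:]=b
cv2.imwrite("pics/m2.png",m[:,:,::-1])
E
```

```text
[0.48922691 0.11929224 0.08640583] 0.023888102237923595 [-0.09239428  0.43149112  0.20425673]
```

View pics/m2.png

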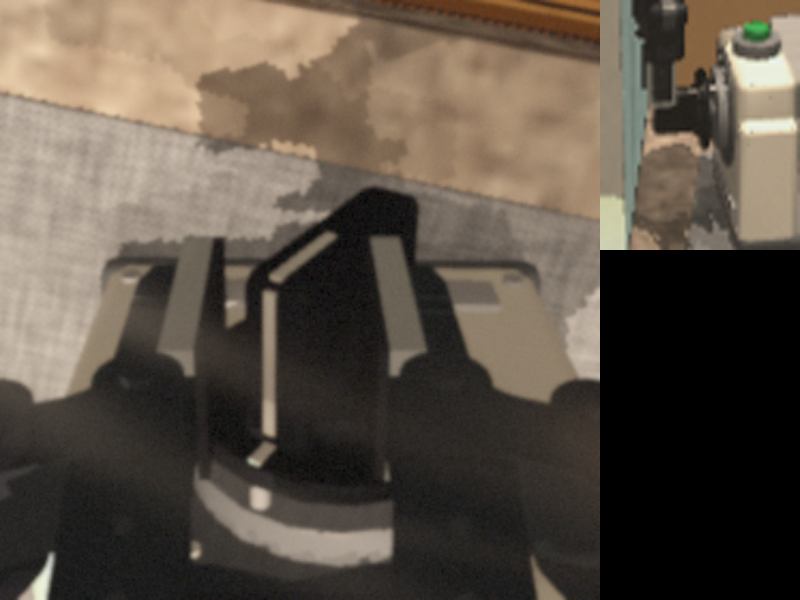

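The picture shows the pointer end (268,280) between the pads, with the left pad inner face at 225 and the right at 375, standing over the bar's flank. Next I lower in small steps until the tip touches.

{"api": "jog_arm", "payload": {"series": [0, 0, 1.5, 0, 0, 0, 1.5, 0, 0, 0, 0, 0]}}

```text
time: 15.83
tool_pos: [0.4898, 0.1199, 0.0835]
orientation: [-0.0, 0.165, 0.986, -0.0]
ft_force: [0.6, 0.3, 0.3]
finger_gap: 0.0242
grip_force: 0.0
```

{"api": "jog_arm", "payload": {"series": [0, 0, 1.5, 0, 0, 0, 1.5, 0, 0, 0, 0, 0]}}

```text
time: 16.08
tool_pos: [0.4899, 0.1198, 0.0807]
orientation: [-0.0, 0.165, 0.986, -0.0]
ft_force: [-0.6, -0.3, 0.4]
finger_gap: 0.0235
grip_force: 0.0
```

{"api": "jog_arm", "payload": {"series": [0, 0, 1.5, 0, 0, 0, 0, 0]}}

```text
time: 16.25
tool_pos: [0.49, 0.1198, 0.0794]
orientation: [-0.0, 0.165, 0.986, -0.0]
ft_force: [-0.3, -1.1, 0.2]
finger_gap: 0.0241
grip_force: 0.0
```

{"api": "jog_arm", "payload": {"series": [0, 0, 1.5, 0, 0, 0, 0, 0]}}

```text
time: 16.42
tool_pos: [0.49, 0.1198, 0.0779]
orientation: [-0.0, 0.165, 0.986, -0.0]
ft_force: [-0.6, -1.0, 0.5]
finger_gap: 0.0239
grip_force: 0.0
```

{"api": "jog_arm", "payload": {"series": [0, 0, 1.5, 0, 0, 0, 0, 0]}}

```text
time: 16.58
tool_pos: [0.4905, 0.1201, 0.0767]
orientation: [0.0, 0.165, 0.986, 0.0]
ft_force: [-0.0, 0.5, 1.9]
finger_gap: 0.0238
grip_force: 0.5
```

{"api": "jog_arm", "payload": {"series": [0, 0, 1.5, 0, 0, 0, 0, 0]}}

```text
time: 16.75
tool_pos: [0.4909, 0.1204, 0.0755]
orientation: [0.001, 0.165, 0.986, 0.001]
ft_force: [-0.4, 1.9, 3.3]
finger_gap: 0.024
grip_force: 1.4
```

{"api": "jog_arm", "payload": {"series": [0, 0, 1.5, 0, 0, 0, 0, 0]}}

```text
time: 16.92
tool_pos: [0.4913, 0.1207, 0.0743]
orientation: [0.001, 0.165, 0.986, 0.001]
ft_force: [-0.6, 2.6, 5.4]
finger_gap: 0.024
grip_force: 2.4
```

{"api": "jog_arm", "payload": {"series": [0, 0, -5, 0, 0, 0, -5, 0, 0, 0, 0, 0]}}

```text
time: 17.17
tool_pos: [0.4903, 0.1196, 0.0843]
orientation: [0.0, 0.166, 0.986, -0.0]
ft_force: [0.7, -0.1, 0.8]
finger_gap: 0.0234
grip_force: 0.0
```

{"api": "jog_arm", "payload": {"series": [0, 0, 0, 0, 0, 0, 0, 0], "jaw": 0.22}}

```text
time: 17.33
tool_pos: [0.4897, 0.1192, 0.0834]
orientation: [-0.0, 0.166, 0.986, -0.001]
ft_force: [0.0, -2.5, 0.1]
finger_gap: 0.0185
grip_force: 0.7
```

{"api": "jog_arm", "payload": {"series": [0, 0, 0, 0, 0, 0, 0, 0], "jaw": 0.18}}

```text
time: 17.5
tool_pos: [0.4897, 0.1191, 0.0834]
orientation: [-0.0, 0.166, 0.986, -0.001]
ft_force: [-1.5, -3.1, 2.0]
finger_gap: 0.0161
grip_force: 17.4
```

{"api": "jog_arm", "payload": {"series": [0, 0, 0, 0, 0, 0, 0, 0], "jaw": 0.1, "force": 25}}

```text
time: 17.67
tool_pos: [0.4898, 0.1191, 0.0835]
orientation: [-0.0, 0.166, 0.986, -0.001]
ft_force: [-0.4, -4.8, 2.8]
finger_gap: 0.016
grip_force: 23.2
```

{"api": "jog_arm", "payload": {"series": [1.5, 0, 0, 0, 1.5, 0, 0, 0, 1.5, 0, 0, 0, 1.5, 0, 0, 0, 0, 0, 0, 0]}}

```text
time: 18.08
tool_pos: [0.489, 0.1207, 0.085]
orientation: [0.004, 0.166, 0.986, -0.001]
ft_force: [6.0, -6.6, 3.4]
finger_gap: 0.015
grip_force: 22.3
```

The pinch holds. The tool moved about 1.3 mm at 7.8 N, the rest is arm compliance, so the dial is roughly 6 mm out. I'll pull 3 mm more, then swing left.

{"api": "jog_arm", "payload": {"series": [1, 0, 0, 0, 1, 0, 0, 0, 1, 0, 0, 0, 0, 0, 0, 0]}}

```text
time: 18.42
tool_pos: [0.487, 0.1217, 0.0853]
orientation: [0.005, 0.166, 0.986, -0.001]
ft_force: [5.6, -7.3, 3.6]
finger_gap: 0.0152
grip_force: 22.5
```

{"api": "jog_arm", "payload": {"series": [0, 1, 0, 0, 0, 1, 0, 0, 0, 1, 0, 0, 0, 0, 0, 0]}}

```text
time: 18.75
tool_pos: [0.4869, 0.1227, 0.0854]
orientation: [0.005, 0.166, 0.986, -0.003]
ft_force: [4.5, -11.0, 8.5]
finger_gap: 0.0143
grip_force: 22.4
```

{"api": "jog_arm", "payload": {"series": [0, 1, 0, 0, 0, 1, 0, 0, 0, 1, 0, 0, 0, 0, 0, 0]}}

```text
time: 19.08
tool_pos: [0.4877, 0.1242, 0.0861]
orientation: [0.005, 0.167, 0.986, -0.004]
ft_force: [3.3, -15.6, 13.3]
finger_gap: 0.0136
grip_force: 22.7
```

The sideways force is the pinch resisting the bar's rotation between the pads. I'll go on left along the arc with slight lift, watching the forces.

{"api": "jog_arm", "payload": {"series": [0, 1, -0.5, 0, 0, 1, -0.5, 0, 0, 1, -0.5, 0, 0, 0, 0, 0], "force": 20}}

```text
time: 19.42
tool_pos: [0.4891, 0.1285, 0.0877]
orientation: [0.005, 0.167, 0.986, -0.002]
ft_force: [3.4, -12.9, 11.7]
finger_gap: 0.0133
grip_force: 19.2
```

{"api": "jog_arm", "payload": {"series": [0, 1, -0.5, 0, 0, 1, 0, 0, 0, 0, 0, 0]}}

```text
time: 19.67
tool_pos: [0.4896, 0.1303, 0.088]
orientation: [0.005, 0.166, 0.986, -0.002]
ft_force: [3.5, -11.0, 11.5]
finger_gap: 0.0131
grip_force: 19.7
```

```bash
python3 - <<'E'
from h import *
y=np.array([np.sin(np.radians(19)),np.cos(np.radians(19)),0])
O=np.array([.542,.1115,.103])
for k in range(2):
  d,s=wrist()
  for l,z in [("dial_pointer",.125),("bezel",.103),("dial_grip",.103)]:
    r=cams.place_of(l,"wrist")
    if r: P=atz(d,r[0]["centre"],z);print(l,round(r[0]["p"],2),np.round(r[0]["centre"],1),P.round(4),"lat",((P-O)@y*1e3).round(1))
print("tool lat",((np.array(s["tool_pos"])-O)@y*1e3).round(1))
h=cv2.cvtColor(d["img"],cv2.COLOR_RGB2HSV);m=cv2.inRange(h,(50,120,40),(75,255,255));M=cv2.moments(m)
if M["m00"]: c=(M["m10"]/M["m00"],M["m01"]/M["m00"]);P=atz(d,c,.152);print("green",c,((P-O)@y*1e3).round(1))
# white pointer pixels
g=d["img"][:,:,:3].astype(int);w=(g.min(2)>110)&((g.max(2)-g.min(2))<45);ys,xs=np.nonzero(w[300:420,285:350]);print("white",len(xs),xs.mean()+285 if len(xs) else 0,ys.mean()+300 if len(xs) else 0)
for r in range(290,440,10): print(r,"".join("#" if v else "." for v in w[r,240:400:2]))
E
```

```text
dial_pointer 0.81 [315.6 366.2] [0.5017 0.1268 0.125 ] lat 1.4
dial_grip 0.68 [311.3 330.8] [0.4985 0.1259 0.103 ] lat -0.6
dial_pointer 0.76 [317.  364.5] [0.5012 0.1276 0.125 ] lat 1.9
dial_grip 0.82 [312.  331.1] [0.4988 0.1261 0.103 ] lat -0.3
tool lat 0.7
white 502 309.59760956175296 358.67131474103587
290 #############################................................####...............
300 #############################.........................#############.#...........
310 #####################...................................................#####...
320 ................................................................................
330 ................................................................................
340 ................................................................................
350 #...................................##..........................................
360 ....................................##..........................................
370 ....................................##..........................................
380 ....................................##..........................................
390 ...................................###..........................................
400 ...................................###..........................................
410 ................................................................................
420 ................................................................................
430 ................................................................................
```

The pointer line sits about 1.5 mm left of the axis at 25 mm radius, so the dial is at about +3° (the three-dot mark) and roughly 8 mm out. I'll ease off the sideways load and release it onto the plate.

{"api": "jog_arm", "payload": {"series": [0, -1.5, 0, 0, 0, 0, 0, 0]}}

```text
time: 20.23
tool_pos: [0.4897, 0.1301, 0.088]
orientation: [0.005, 0.166, 0.986, -0.001]
ft_force: [4.7, -8.8, 9.2]
finger_gap: 0.0127
grip_force: 19.7
```

{"api": "jog_arm", "payload": {"series": [0, 0, 0, 0, 0, 0, 0, 0, 0, 0, 0, 0, 0, 0, 0, 0], "jaw": 0.35}}

```text
time: 20.57
tool_pos: [0.4841, 0.1323, 0.0851]
orientation: [-0.001, 0.165, 0.986, 0.0]
ft_force: [0.4, -0.1, -0.4]
finger_gap: 0.0297
grip_force: 0.0
```

```bash
cat > look.py <<'E'
from h import *
y=np.array([np.sin(np.radians(19)),np.cos(np.radians(19)),0]);X=np.array([y[1],-y[0],0])
O=np.array([.542,.1115,.103])
d,s=wrist()
for l,z in [("dial_pointer",.125),("dial_grip",.103)]:
    r=cams.place_of(l,"wrist")
    if r: P=atz(d,r[0]["centre"],z);print(l,round(r[0]["p"],2),"lat",((P-O)@y*1e3).round(1),"x",((P-O)@X*1e3).round(1))
T=np.array(s["tool_pos"])-O;print("tool lat %.1f x %.1f z %.1f"%(T@y*1e3,T@X*1e3,T[2]*1e3),s["time"],s["finger_gap"],np.round(s["ft_force"],1))
g=d["img"].astype(int);w=(g.min(2)>110)&((g.max(2)-g.min(2))<45)
for r in range(320,430,10):
    xs=np.nonzero(w[r,285:360])[0]
    if 0<len(xs)<14: 
        c=xs.mean()+285;P=atz(d,(c,r),.128);print("white",r,c.round(1),"lat",((P-O)@y*1e3).round(1),"x",((P-O)@X*1e3).round(1))
E
python3 look.py
```

```text
dial_pointer 0.66 lat 1.7 x -42.7
dial_grip 0.72 lat -0.3 x -43.5
tool lat 0.8 x -61.6 z -17.9 20.5667 0.029724589205980513 [ 0.4 -0.1 -0.4]
white 320 288.5 lat -8.4 x -72.1
white 370 314.5 lat 0.9 x -51.1
white 380 314.5 lat 0.9 x -46.6
white 390 314.0 lat 0.7 x -42.1
white 400 313.5 lat 0.5 x -37.5
white 410 314.0 lat 0.7 x -32.8
white 420 313.5 lat 0.5 x -28.0
```

The dial rests at about +3°, pin on the plate. Now I move back in around the bar and start easing it left with the right-hand pad.

{"api": "jog_arm", "payload": {"series": [-3, 0, 0, 0, -3, 0, 0, 0, -3, 0, 0, 0, 0, 1.5, 0, 0, 0, 1.5, 0, 0], "jaw": 0.28}}

```text
time: 21.13
tool_pos: [0.4946, 0.1317, 0.0856]
orientation: [0.0, 0.166, 0.986, 0.0]
ft_force: [0.1, 0.5, -0.8]
finger_gap: 0.0238
grip_force: 0.0
```

{"api": "jog_arm", "payload": {"series": [0, 1, 0, 0, 0, 0, 0, 0]}}

```text
time: 21.3
tool_pos: [0.4946, 0.1329, 0.0856]
orientation: [-0.0, 0.165, 0.986, 0.0]
ft_force: [-1.3, -0.3, -0.2]
finger_gap: 0.0239
grip_force: 0.0
```

{"api": "jog_arm", "payload": {"series": [0, 1, 0, 0, 0, 0, 0, 0]}}

```text
time: 21.47
tool_pos: [0.4946, 0.1333, 0.0855]
orientation: [-0.0, 0.165, 0.986, -0.001]
ft_force: [0.2, -0.7, -0.2]
finger_gap: 0.0243
grip_force: 0.6
```

{"api": "jog_arm", "payload": {"series": [0, 1, 0, 0, 0, 0, 0, 0]}}

```text
time: 21.63
tool_pos: [0.4947, 0.1335, 0.0855]
orientation: [-0.0, 0.166, 0.986, -0.001]
ft_force: [-0.6, -4.0, 1.4]
finger_gap: 0.0237
grip_force: 2.1
```

{"api": "jog_arm", "payload": {"series": [0, 0.6, 0, 0, 0, 0, 0, 0]}}

```text
time: 21.8
tool_pos: [0.4947, 0.1337, 0.0854]
orientation: [-0.0, 0.166, 0.986, -0.002]
ft_force: [-1.2, -5.0, 1.4]
finger_gap: 0.0238
grip_force: 2.9
```

{"api": "jog_arm", "payload": {"series": [0, 0.6, 0, 0, 0, 0, 0, 0]}}

```text
time: 21.97
tool_pos: [0.4948, 0.1338, 0.0854]
orientation: [-0.0, 0.166, 0.986, -0.002]
ft_force: [-1.8, -7.0, 1.2]
finger_gap: 0.0239
grip_force: 3.4
```

{"api": "jog_arm", "payload": {"series": [0, 0.6, 0, 0, 0, 0, 0, 0]}}

```text
time: 22.13
tool_pos: [0.4949, 0.1341, 0.0854]
orientation: [-0.0, 0.166, 0.986, -0.002]
ft_force: [-1.0, -6.9, 2.7]
finger_gap: 0.0239
grip_force: 3.7
```

```bash
python3 look.py
```

```text
dial_pointer 0.92 lat 1.8 x -40.9
dial_grip 0.64 lat -0.8 x -41.7
tool lat 6.0 x -51.9 z -17.6 22.1333 0.023875936131518342 [-1.  -6.9  2.7]
white 350 301.0 lat 1.4 x -49.9
white 360 301.0 lat 1.3 x -45.6
white 370 301.0 lat 1.3 x -41.2
white 380 301.0 lat 1.2 x -36.7
white 390 301.0 lat 1.2 x -32.2
white 400 301.0 lat 1.1 x -27.6
white 410 300.5 lat 0.8 x -22.8
```

{"api": "jog_arm", "payload": {"series": [0, 0.6, 0, 0, 0, 0, 0, 0]}}

```text
time: 22.45
tool_pos: [0.4952, 0.1345, 0.0855]
orientation: [-0.0, 0.166, 0.986, -0.002]
ft_force: [-1.8, -7.9, 2.6]
finger_gap: 0.024
grip_force: 3.9
```

{"api": "jog_arm", "payload": {"series": [0, 0.6, 0, 0, 0, 0, 0, 0]}}

```text
time: 22.62
tool_pos: [0.4967, 0.1359, 0.0859]
orientation: [0.001, 0.166, 0.986, -0.001]
ft_force: [0.6, -4.7, 1.4]
finger_gap: 0.0238
grip_force: 2.4
```

```bash
python3 look.py
```

```text
dial_pointer 0.82 lat 4.1 x -40.0
dial_grip 0.87 lat 0.3 x -41.7
tool lat 8.3 x -50.8 z -17.1 22.6167 0.02377850676598981 [ 0.6 -4.7  1.4]
white 340 333.6 lat 15.6 x -52.8
white 350 304.5 lat 4.8 x -48.5
white 360 304.0 lat 4.6 x -44.2
white 370 304.5 lat 4.7 x -39.8
white 380 304.5 lat 4.7 x -35.3
white 390 304.5 lat 4.7 x -30.7
white 400 304.5 lat 4.6 x -26.1
white 410 304.0 lat 4.4 x -21.3
```

```bash
python3 - <<'E'
t=open('look.py').read();i=t.index("for r in range(320")
open('look.py','w').write(t[:i]+'''Q=[]
for r in range(325,430):
    xs=np.nonzero(w[r,285:325])[0]
    if 0<len(xs)<10: P=atz(d,(xs.mean()+285,r),.128)-O;Q.append([P@X*1e3,P@y*1e3])
Q=np.array(Q);Q=Q[np.abs(Q[:,1]-np.median(Q[:,1]))<1.5];print("line lat %.1f x %.1f..%.1f"%(np.median(Q[:,1]),Q[:,0].min(),Q[:,0].max()))
''')
E
python3 look.py
```

```text
dial_pointer 0.56 lat 5.3 x -40.4
dial_grip 0.87 lat -0.2 x -41.1
tool lat 8.5 x -50.0 z -17.0 22.7667 0.024022150595452336 [ 1.6 -5.7  1.5]
line lat 4.8 x -54.1..-13.2
```

{"api": "jog_arm", "payload": {"series": [0, 0.5, 0, 0, 0, 0, 0, 0]}}

```text
time: 23.08
tool_pos: [0.4978, 0.1358, 0.086]
orientation: [0.002, 0.166, 0.986, -0.002]
ft_force: [2.3, -7.3, 0.2]
finger_gap: 0.0239
grip_force: 3.4
```

{"api": "jog_arm", "payload": {"series": [0, 0.5, 0, 0, 0, 0, 0, 0]}}

```text
time: 23.25
tool_pos: [0.4978, 0.1359, 0.0859]
orientation: [0.002, 0.166, 0.986, -0.002]
ft_force: [1.2, -8.7, 1.5]
finger_gap: 0.0238
grip_force: 3.8
```

```bash
python3 look.py
```

```text
dial_pointer 0.78 lat 4.7 x -39.6
dial_grip 0.59 lat -0.8 x -42.2
tool lat 8.6 x -49.7 z -17.1 23.25 0.023752644521061652 [ 1.2 -8.7  1.5]
line lat 4.7 x -53.9..-12.5
```

The tool was drawn inward about 2 mm as the bar reached roughly 12°, which suggests the pin is dropping. I'll back off the pad so the dial can glide freely, and compare.

{"api": "jog_arm", "payload": {"series": [0, -2, 0, 0, 0, -2, 0, 0, 0, 0, 0, 0, 0, 0, 0, 0, 0, 0, 0, 0]}}

```text
time: 23.82
tool_pos: [0.4952, 0.1351, 0.0856]
orientation: [-0.0, 0.165, 0.986, 0.0]
ft_force: [0.0, 0.0, -0.0]
finger_gap: 0.0238
grip_force: 0.0
```

```bash
python3 look.py; python3 look.py
```

```text
dial_pointer 0.96 lat 4.7 x -39.0
dial_grip 0.88 lat -0.1 x -39.2
tool lat 7.1 x -51.9 z -17.4 23.8167 0.023754182010598725 [ 0.  0. -0.]
line lat 4.7 x -52.4..-18.4
dial_pointer 0.75 lat 6.0 x -37.7
dial_grip 0.65 lat 1.1 x -38.5
tool lat 6.9 x -51.9 z -17.5 23.9667 0.024013520070784156 [ 0.5 -0.5 -0.3]
line lat 4.7 x -52.3..-18.4
```

Once free, the dial's grip point reads x ≈ -39 mm, against -43 mm when resting on the plate, so it is home at about 12°. A modest push of about 11 N will confirm it is locked.

{"api": "jog_arm", "payload": {"series": [0, 2, 0, 0, 0, 2, 0, 0, 0, 1, 0, 0, 0, 0, 0, 0]}}

```text
time: 24.45
tool_pos: [0.4956, 0.1365, 0.0852]
orientation: [-0.001, 0.166, 0.986, -0.003]
ft_force: [-1.8, -7.4, 1.9]
finger_gap: 0.024
grip_force: 3.9
```

```bash
python3 look.py
```

```text
dial_pointer 0.9 lat 4.8 x -38.7
dial_grip 0.75 lat -0.2 x -39.1
tool lat 8.5 x -52.0 z -17.8 24.45 0.023964880328622196 [-1.8 -7.4  1.9]
line lat 4.7 x -52.3..-18.4
```

{"api": "jog_arm", "payload": {"series": [0, 1, 0, 0, 0, 1, 0, 0, 0, 0, 0, 0]}}

```text
time: 24.85
tool_pos: [0.4956, 0.1368, 0.085]
orientation: [-0.001, 0.166, 0.986, -0.005]
ft_force: [-1.8, -11.4, 3.2]
finger_gap: 0.0237
grip_force: 5.7
```

```bash
python3 look.py
```

```text
dial_pointer 0.92 lat 4.9 x -39.0
dial_grip 0.89 lat 1.0 x -38.6
tool lat 8.9 x -52.1 z -18.0 24.85 0.023734252776499598 [ -1.8 -11.4   3.2]
line lat 4.7 x -52.0..-18.6
```

Locked: under 11.4 N the pointer line doesn't move. Next I back off, rise, shut the jaws and go to the button.

{"api": "jog_arm", "payload": {"series": [0, -3, 0, 0, 0, -3.5, 0, 0, 0, 0, 0, 0, 0, 0, -20, 0, 0, 0, -25, 0]}}

```text
time: 25.42
tool_pos: [0.4936, 0.1351, 0.1293]
orientation: [-0.002, 0.165, 0.986, -0.0]
ft_force: [0.7, -0.1, -0.3]
finger_gap: 0.024
grip_force: 0.0
```

{"api": "jog_arm", "payload": {"series": [0, 0, -25, 0, 0, 0, -25, 0, 0, 0, 0, 0, 0, 0, 0, 0, 0, 0, 0, 0], "jaw": 0}}

```text
time: 25.83
tool_pos: [0.4953, 0.1354, 0.1802]
orientation: [-0.0, 0.165, 0.986, 0.0]
ft_force: [-0.6, -0.1, -0.9]
finger_gap: -0.0001
grip_force: 0.0
```

```bash
cat > btn.py <<'E'
from h import *
y=np.array([np.sin(np.radians(19)),np.cos(np.radians(19)),0]);X=np.array([y[1],-y[0],0])
O=np.array([.542,.1115,.103])
def green(d):
    h=cv2.cvtColor(d["img"],cv2.COLOR_RGB2HSV);m=cv2.inRange(h,(50,120,40),(75,255,255));M=cv2.moments(m);return (M["m10"]/M["m00"],M["m01"]/M["m00"]) if M["m00"] else None
d,s=wrist();t=cams.capture("top");sc=cams.capture("scene");q=None
rs=[]
for n,k in [("w",d),("t",t),("s",sc)]:
    c=green(k)
    if c: rs.append(ray(k,c)); P=atz(k,c,.154)-O;print(n,np.round(c,1),"atz .154: x %.1f lat %.1f"%(P@X*1e3,P@y*1e3))
P,e=tri(rs);print("tri",P.round(4),e,"x %.1f lat %.1f"%((P-O)@X*1e3,(P-O)@y*1e3))
T=np.array(s["tool_pos"])-O;print("tool lat %.1f x %.1f z %.4f"%(T@y*1e3,T@X*1e3,s["tool_pos"][2]),s["finger_gap"])
E
python3 btn.py; python3 look.py
```

```text
t [394.5 182.5] atz .154: x 126.9 lat -354.5
s [515.7 333.2] atz .154: x 207.5 lat -659.9
tri [ 0.6475 -0.3633 -0.0473] [np.float64(101.4), np.float64(101.4)] x 254.4 lat -414.5
tool lat 7.4 x -51.9 z 0.1802 -0.00014124329266344555
dial_pointer 0.82 lat 6.2 x -38.3
dial_grip 0.64 lat 0.3 x -40.8
tool lat 6.6 x -52.6 z 76.3 25.9833 0.00010184251341054995 [-0.3 -0.3  0.2]
line lat 6.4 x 21.2..23.4
```

```bash
python3 - <<'E'
from h import *
y=np.array([np.sin(np.radians(19)),np.cos(np.radians(19)),0]);X=np.array([y[1],-y[0],0]);O=np.array([.542,.1115,.103])
t=cams.capture("top");sc=cams.capture("scene");w=cams.capture("wrist")
T=np.eye(4);T[:3,:3]=np.c_[[np.cos(np.radians(156.38)),np.sin(np.radians(156.38)),0],[np.sin(np.radians(156.38)),-np.cos(np.radians(156.38)),0],[0,0,-1]];T[:3,3]=[.4835,.09863,.25815]
C=T@np.array(w["mount"]);q=R.from_matrix(C[:3,:3]).as_quat();w["position"]=C[:3,3];w["attitude"]=[q[3],q[0],q[1],q[2]]
def g(im,b):
    h=cv2.cvtColor(im,cv2.COLOR_RGB2HSV);m=cv2.inRange(h,(50,100,40),(75,255,255));z=np.zeros_like(m);z[b[1]:b[3],b[0]:b[2]]=1;M=cv2.moments(m*z);return (M["m10"]/M["m00"],M["m01"]/M["m00"])
top=cv2.imread("pics/top1.png")[:,:,::-1].copy();s1=cv2.imread("pics/scene1.png")[:,:,::-1].copy()
rt=ray(t,g(top,(190,160,225,190)));rs=ray(sc,g(s1,(300,145,330,172)));rw=ray(w,(364.9,328.97))
for n,l in [("all",[rt,rs,rw]),("tw",[rt,rw]),("sw",[rs,rw]),("ts",[rt,rs])]:
    P,e=tri(l);print(n,P.round(4),e,"x %.1f lat %.1f"%((P-O)@X*1e3,(P-O)@y*1e3))
E
```

```text
all [0.5646 0.1034 0.1639] [np.float64(0.9), np.float64(0.7), np.float64(0.4)] x 24.0 lat -0.3
tw [0.5657 0.1034 0.1616] [np.float64(0.2), np.float64(0.2)] x 25.1 lat 0.1
sw [0.564  0.1035 0.1642] [np.float64(0.0), np.float64(0.0)] x 23.4 lat -0.4
ts [0.5648 0.1034 0.1641] [np.float64(0.8), np.float64(0.8)] x 24.2 lat -0.3
```

The button top comes out at (0.5647, 0.1034, 0.163), with the three views agreeing within 1 mm. Next I move over it.

{"api": "jog_arm", "payload": {"series": [0, 0, -10, 0, -19, -2, 0, 0, -19, -2, 0, 0, -19, -2, 0, 0, -19.5, -1.3, 0, 0]}}

```text
time: 26.7
tool_pos: [0.5662, 0.1028, 0.1917]
orientation: [0.0, 0.165, 0.986, 0.0]
ft_force: [0.7, 0.1, 0.1]
finger_gap: 0.0003
grip_force: 0.0
```

{"api": "jog_arm", "payload": {"series": [0, 0, 0, 0, 0, 0, 0, 0, 0, 0, 0, 0]}}

```text
time: 26.95
tool_pos: [0.5647, 0.1032, 0.1908]
orientation: [-0.0, 0.165, 0.986, 0.0]
ft_force: [-0.2, -0.6, -0.0]
finger_gap: -0.0001
grip_force: 0.0
```

On target. Now I lower, feeling for contact.

{"api": "jog_arm", "payload": {"series": [0, 0, 5, 0, 0, 0, 5, 0, 0, 0, 5, 0, 0, 0, 5, 0, 0, 0, 0, 0]}}

```text
time: 27.37
tool_pos: [0.564, 0.1031, 0.1691]
orientation: [-0.001, 0.165, 0.986, -0.0]
ft_force: [-0.8, 0.1, 0.8]
finger_gap: 0.0001
grip_force: 0.0
```

{"api": "jog_arm", "payload": {"series": [0, 0, 2, 0, 0, 0, 2, 0, 0, 0, 2, 0, 0, 0, 0, 0]}}

```text
time: 27.7
tool_pos: [0.5651, 0.1031, 0.1642]
orientation: [-0.0, 0.165, 0.986, -0.0]
ft_force: [0.3, -0.1, 0.1]
finger_gap: 0.0002
grip_force: 0.0
```

{"api": "jog_arm", "payload": {"series": [0, 0, 2, 0, 0, 0, 1, 0, 0, 0, 0, 0]}}

```text
time: 27.95
tool_pos: [0.5652, 0.1031, 0.1614]
orientation: [-0.0, 0.165, 0.986, -0.0]
ft_force: [-0.2, 0.1, 0.2]
finger_gap: 0.0
grip_force: 0.0
```

{"api": "jog_arm", "payload": {"series": [0, 0, 2, 0, 0, 0, 2, 0, 0, 0, 0, 0]}}

```text
time: 28.2
tool_pos: [0.565, 0.1031, 0.1572]
orientation: [-0.0, 0.165, 0.986, -0.0]
ft_force: [0.4, -0.2, -0.7]
finger_gap: 0.0002
grip_force: 0.0
```

{"api": "jog_arm", "payload": {"series": [0, 0, 1.5, 0, 0, 0, 1.5, 0, 0, 0, 0, 0]}}

```text
time: 28.45
tool_pos: [0.5651, 0.1031, 0.1542]
orientation: [-0.0, 0.165, 0.986, -0.0]
ft_force: [-0.8, 0.2, -0.2]
finger_gap: -0.0001
grip_force: 0.0
```

{"api": "jog_arm", "payload": {"series": [0, 0, 1.5, 0, 0, 0, 1.5, 0, 0, 0, 0, 0]}}

```text
time: 28.7
tool_pos: [0.5651, 0.1031, 0.1513]
orientation: [-0.0, 0.165, 0.986, -0.0]
ft_force: [0.6, 0.1, 0.7]
finger_gap: 0.0
grip_force: 0.0
```

{"api": "jog_arm", "payload": {"series": [0, 0, 1.5, 0, 0, 0, 1.5, 0, 0, 0, 0, 0]}}

```text
time: 28.95
tool_pos: [0.5651, 0.1031, 0.1482]
orientation: [-0.0, 0.165, 0.986, -0.0]
ft_force: [-0.2, -0.7, 0.3]
finger_gap: 0.0001
grip_force: 0.0
```

{"api": "jog_arm", "payload": {"series": [0, 0, 1.5, 0, 0, 0, 1.5, 0, 0, 0, 0, 0]}}

```text
time: 29.2
tool_pos: [0.5651, 0.1031, 0.1453]
orientation: [-0.0, 0.165, 0.986, -0.0]
ft_force: [-0.4, 0.1, -0.1]
finger_gap: 0.0
grip_force: 0.0
```

{"api": "jog_arm", "payload": {"series": [0, 0, 1.5, 0, 0, 0, 1.5, 0, 0, 0, 0, 0]}}

```text
time: 29.45
tool_pos: [0.5651, 0.1031, 0.1422]
orientation: [-0.0, 0.165, 0.986, -0.0]
ft_force: [0.6, -0.5, 0.3]
finger_gap: 0.0001
grip_force: 0.0
```

{"api": "jog_arm", "payload": {"series": [0, 0, 1, 0, 0, 0, 1, 0, 0, 0, 0, 0]}}

```text
time: 29.7
tool_pos: [0.5652, 0.1031, 0.1404]
orientation: [-0.0, 0.165, 0.986, -0.0]
ft_force: [-0.6, -0.2, 0.0]
finger_gap: 0.0001
grip_force: 0.0
```

{"api": "jog_arm", "payload": {"series": [0, 0, 1, 0, 0, 0, 1, 0, 0, 0, 0, 0]}}

```text
time: 29.95
tool_pos: [0.5652, 0.1031, 0.1384]
orientation: [-0.0, 0.165, 0.986, -0.0]
ft_force: [0.5, -0.5, 1.0]
finger_gap: -0.0003
grip_force: 0.0
```

{"api": "jog_arm", "payload": {"series": [0, 0, 1, 0, 0, 0, 1, 0, 0, 0, 0, 0]}}

```text
time: 30.2
tool_pos: [0.5653, 0.1031, 0.1365]
orientation: [0.0, 0.165, 0.986, 0.0]
ft_force: [0.4, -0.1, -0.1]
finger_gap: 0.0
grip_force: 0.0
```

{"api": "jog_arm", "payload": {"series": [0, 0, 1, 0, 0, 0, 1, 0, 0, 0, 0, 0]}}

```text
time: 30.45
tool_pos: [0.5654, 0.1031, 0.1347]
orientation: [0.0, 0.165, 0.986, 0.0]
ft_force: [-0.9, -0.2, 1.6]
finger_gap: 0.0002
grip_force: 1.0
```

Contact begins at TCP z ≈ 0.136, so the tips sit about 27 mm above the reported TCP. Now the press.

{"api": "jog_arm", "payload": {"series": [0, 0, 1, 0, 0, 0, 1, 0, 0, 0, 0, 0]}}

```text
time: 30.7
tool_pos: [0.5654, 0.1032, 0.1327]
orientation: [0.0, 0.165, 0.986, 0.0]
ft_force: [-0.0, -0.1, 2.9]
finger_gap: 0.0001
grip_force: 1.5
```

{"api": "jog_arm", "payload": {"series": [0, 0, 1, 0, 0, 0, 1, 0, 0, 0, 0, 0]}}

```text
time: 30.95
tool_pos: [0.5654, 0.1032, 0.1313]
orientation: [0.0, 0.165, 0.986, 0.0]
ft_force: [-1.5, -0.5, 6.2]
finger_gap: -0.0003
grip_force: 3.2
```

{"api": "jog_arm", "payload": {"series": [0, 0, 1, 0, 0, 0, 1, 0, 0, 0, 0, 0]}}

```text
time: 31.2
tool_pos: [0.5655, 0.1032, 0.1311]
orientation: [0.001, 0.165, 0.986, 0.0]
ft_force: [-5.2, -1.2, 16.6]
finger_gap: 0.0003
grip_force: 7.9
```

The button bottomed out: the tip stopped at 0.131 after 5 mm and the force rose past 4 N. Now I back off.

{"api": "jog_arm", "payload": {"series": [0, 0, -5, 0, 0, 0, -15, 0, 0, 0, -30, 0, 0, 0, -30, 0, 0, 0, 0, 0]}}

```text
time: 31.62
tool_pos: [0.5687, 0.1037, 0.2141]
orientation: [0.004, 0.165, 0.986, 0.002]
ft_force: [1.7, -0.2, 0.8]
finger_gap: -0.0001
grip_force: 0.0
```

{"api": "jog_arm", "payload": {"series": [15, 0, -10, 0, 20, 0, -10, 0, 20, 0, 0, 0, 0, 0, 0, 0, 0, 0, 0, 0]}}

```text
time: 32.03
tool_pos: [0.5128, 0.1213, 0.2284]
orientation: [0.0, 0.165, 0.986, -0.0]
ft_force: [0.6, -0.1, -0.7]
finger_gap: -0.0003
grip_force: 0.0
```

```bash
python3 - <<'E'
from h import *
y=np.array([np.sin(np.radians(19)),np.cos(np.radians(19)),0]);X=np.array([y[1],-y[0],0]);O=np.array([.542,.1115,.103])
for _ in range(3):
    d,s=wrist()
    for l,z in [("dial_pointer",.1245),("dial_grip",.103),("bezel",.103)]:
        r=cams.place_of(l,"wrist")
        if r: P=atz(d,r[0]["centre"],z)-O;print(l,round(r[0]["p"],2),"x %.1f lat %.1f"%(P@X*1e3,P@y*1e3))
t=cams.capture("top")
for l,z in [("bowl",0),("glass",0),("brush",0)]: 
    r=cams.place_of(l,"top");print(l,r[0]["centre"] if r else None)
print(s["tool_pos"],s["ft_force"],s["time"])
E
```

```text
dial_pointer 0.66 x -38.6 lat 4.2
dial_grip 0.55 x -38.3 lat 1.2
bezel 0.63 x 0.5 lat -2.7
dial_pointer 0.82 x -38.6 lat 6.4
dial_grip 0.82 x -40.2 lat 1.2
bezel 0.96 x 0.2 lat -1.4
dial_pointer 0.76 x -37.9 lat 5.9
dial_grip 0.87 x -38.7 lat -0.9
bezel 0.9 x -0.8 lat -1.0
bowl [435.3, 258.7]
glass [364.4, 211.0]
brush [362.3, 276.6]
[0.5136742  0.12086795 0.22820114] [-0.01784567 -0.08432115 -1.145302  ] 32.4333
```

The dial is home (grip point at x ≈ -38 to -40 mm) at about +12°, the button has been pressed, the bowl, glass and brush stand where they were, and the arm is clear. Handing in.

```bash
python3 -c "
from cell import env
print(env.job_done())"
```

```text
the job is handed in; nothing more can be done
None
```

The job is handed in at about 32 s: the dial is home in the three-dot notch at about +12° and held under an 11 N push, the start button was pressed fully down and released, and the bowl, glass and brush stand where they were; an early grip slipped, leaving the pin on the plate near -36°, short of two dots, before I pulled it clear again.

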